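Empty the spent indicator vials into the key-locked waste box

TASK

Dispose of the spent indicator vials: push the square key from its stand fully down into the socket of the waste box's lid pivot and turn it to swing the lid wide open, lift the tray by its grip plate and tip it over the mouth so that its vials slide into the box, and put the vials lying loose on the worktop into the box as well. Leave the key in the socket for as long as the lid is open. Once every vial is inside, turn the key back until the lid is fully shut, put the key upright back into its stand and leave the tray standing flat on the worktop, without disturbing the tape roll, timer, sealed pack or handpiece.

Things in the scene. Friction and masses are not known exactly. Their poses are not given: they have to be found in the camera images.
- waste_box: fixed white sheet-steel box 150 (x) x 230 (y) x 85 mm high, origin at the centre of its underside, z up. Its top has a rectangular mouth, 86 (x) x 90 (y) mm, centred at (0, -50) mm and ringed by a 3 mm thick collar whose top stands 97 mm above the worktop. The lid pivot stands at (0, +65) mm. Inside floor at 5 mm
- mouth (a point): centre of the box's mouth at the height of the collar's top (97 mm above the worktop), box axes
- swing_lid (a joint): swing lid: a flat steel plate 102 x 106 x 4 mm, 98.5 to 102.5 mm above the worktop, on an arm to a vertical pivot. 0 = shut over the mouth, grows anticlockwise seen from above (the lid swings towards the box's +x side, away from the robot), 1.2 rad = stop, wide open (call it open from 1.05, shut below 0.06). Stiff (0.1 N m friction), stays where it is left
- socket (a point): on the pivot axis, centre of the floor of the lid's square key socket (102.5 mm above the worktop). The socket is a 12 x 12 mm square hole, 22 mm deep, in a 36 mm square boss (top at 124.5 mm) with a raised round bezel, 28 mm inside and 35 mm outside diameter, 4 mm high, on it (top at 128.5 mm). Its x and y axes are the sides of the square hole and turn with the lid (at lid 0 they are the box's axes). The whole hub is part of the lid and turns with it
- lid_centre (a point): centre of the lid plate's top side, 115 mm from the pivot
- key: loose square steel key, 83 mm long, 110 g: shaft 10 x 10 mm square with a tip tapered to 7 mm over the last 4 mm, T-bar on top. Origin at the centre of the tip, z along the shaft towards the T-bar. The shaft's flats and the T-bar follow its x and y. It has 1 mm play all round in the socket, so it turns about 0.23 rad before it carries the lid, either way. Fully in, its tip rests on the socket floor. It fits in four ways, a quarter turn apart
- key_grip (a point): centre of the key's T-bar, 73 mm above the tip; the bar is 14 mm thick (along key x), 60 mm long (along key y) and 20 mm high
- key_stand: fixed black block 48 x 48 mm on a 64 mm square steel foot, top 50 mm above the worktop, with a 15 mm square hole 40 mm deep that holds the key loosely upright at any yaw. Origin at the centre of its underside
- stand_hole (a point): centre of the hole's mouth, 50 mm above the worktop; the hole's floor, where the tip stands, is 40 mm lower
- tray: loose aluminium tipping tray, 140 g: pan 64 (x) x 112 (y) mm with a 2.5 mm floor and walls 16 mm high on three sides, open at its +y end (the lip). Origin at the centre of the pan's underside, z up. Behind the closed end the floor runs on to an upright grip plate
- tray_grip (a point): middle of the tray's grip plate at the height to grip, 30 mm above the underside, 105 mm from the origin on -y; the plate is 10 mm thick (along tray y), 46 mm wide (x) and 42 mm high, with 44 mm free to the pan's wall
- tray_lip (a point): middle of the open lip of the tray, on the floor, 56 mm from the origin on +y. Vials slide off when the tray is tilted 35 to 45 degrees
- tape_roll: roll of tape, 65 mm wide, 19 mm high, lying on the worktop; leave it alone
- timer: white timer, 66 x 66 x 19 mm; leave it alone
- sealed_pack: sealed pouch with an instrument, 200 x 75 x 11 mm; leave it alone
- handpiece: turbine handpiece, 17 x 132 x 20 mm; leave it alone
- tray_vial_0: indicator vial, 12 x 50 x 12 mm, white body with a coloured cap (colour means nothing), long axis along its y; origin at the centre of its underside as it lies; 12 g. Starts lying in the tray (2 to 4 of the four are there)
- tray_vial_1: indicator vial, 12 x 50 x 12 mm, white body with a coloured cap (colour means nothing), long axis along its y; origin at the centre of its underside as it lies; 12 g. Starts lying in the tray (2 to 4 of the four are there)
- tray_vial_2: indicator vial, 12 x 50 x 12 mm, white body with a coloured cap (colour means nothing), long axis along its y; origin at the centre of its underside as it lies; 12 g. Starts lying in the tray (2 to 4 of the four are there)
- tray_vial_3: indicator vial, 12 x 50 x 12 mm, white body with a coloured cap (colour means nothing), long axis along its y; origin at the centre of its underside as it lies; 12 g. Starts lying in the tray (2 to 4 of the four are there)
- stray_vial_0: indicator vial, 12 x 50 x 12 mm, white body with a coloured cap (colour means nothing), long axis along its y; origin at the centre of its underside as it lies; 12 g. Starts lying on the worktop (2 or 3 of the three are there)
- stray_vial_1: indicator vial, 12 x 50 x 12 mm, white body with a coloured cap (colour means nothing), long axis along its y; origin at the centre of its underside as it lies; 12 g. Starts lying on the worktop (2 or 3 of the three are there)
- stray_vial_2: indicator vial, 12 x 50 x 12 mm, white body with a coloured cap (colour means nothing), long axis along its y; origin at the centre of its underside as it lies; 12 g. Starts lying on the worktop (2 or 3 of the three are there)

How it is judged (in metres and radians):
On the way, in this order (a step that is already met when the one before it is completed fails the run):
1. the key stands fully in the socket, its tip on the socket's floor (within 6 mm) (distance between key and socket below 0.006 m and angle between key's own z axis and vertical below 0.15 rad), for 0.2 s.
2. the lid is turned wide open (over 1.05 rad) with the key in the socket (all of step 1 and value of joint swing_lid above 1.05 rad), for 0.2 s.
3. the tray is tipped (over 0.45 rad) with its lip over the open mouth (within 75 mm of its centre, 0 to 120 mm above it) (angle between tray's own z axis and vertical above 0.45 rad and horizontal distance between tray_lip and mouth below 0.075 m and z of tray_lip in the frame of mouth between -0.005 and 0.12 m and value of joint swing_lid above 1 rad), for 0.2 s.
4. every vial is inside the box, the lid still open (x of tray_vial_0 in the frame of waste_box between -0.076 and 0.076 m and y of tray_vial_0 in the frame of waste_box between -0.116 and 0.116 m and z of each of tray_vial_0, tray_vial_1, tray_vial_2, tray_vial_3, stray_vial_0, stray_vial_1, stray_vial_2 in the frame of waste_box below 0.08 m and x of tray_vial_1 in the frame of waste_box between -0.076 and 0.076 m and y of tray_vial_1 in the frame of waste_box between -0.116 and 0.116 m and x of tray_vial_2 in the frame of waste_box between -0.076 and 0.076 m and y of tray_vial_2 in the frame of waste_box between -0.116 and 0.116 m and x of tray_vial_3 in the frame of waste_box between -0.076 and 0.076 m and y of tray_vial_3 in the frame of waste_box between -0.116 and 0.116 m and x of stray_vial_0 in the frame of waste_box between -0.076 and 0.076 m and y of stray_vial_0 in the frame of waste_box between -0.116 and 0.116 m and x of stray_vial_1 in the frame of waste_box between -0.076 and 0.076 m and y of stray_vial_1 in the frame of waste_box between -0.116 and 0.116 m and x of stray_vial_2 in the frame of waste_box between -0.076 and 0.076 m and y of stray_vial_2 in the frame of waste_box between -0.116 and 0.116 m and value of joint swing_lid above 0.8 rad), for 0.2 s.
5. the lid is shut (below 0.06 rad) with the key still in the socket (all of step 1 and value of joint swing_lid below 0.06 rad), for 0.2 s.
At the end, for the whole second after the job is handed in: Every vial lies inside the box below its top, the lid is shut (below 0.06 rad), the key stands in its stand with its tip within 6 mm of the hole's floor and leaning less than 0.2 rad, the tray stands flat on the worktop (tilt under 0.08 rad), key and tray at rest (x of tray_vial_0 in the frame of waste_box between -0.076 and 0.076 m and y of tray_vial_0 in the frame of waste_box between -0.116 and 0.116 m and z of each of tray_vial_0, tray_vial_1, tray_vial_2, tray_vial_3, stray_vial_0, stray_vial_1, stray_vial_2 in the frame of waste_box below 0.08 m and x of tray_vial_1 in the frame of waste_box between -0.076 and 0.076 m and y of tray_vial_1 in the frame of waste_box between -0.116 and 0.116 m and x of tray_vial_2 in the frame of waste_box between -0.076 and 0.076 m and y of tray_vial_2 in the frame of waste_box between -0.116 and 0.116 m and x of tray_vial_3 in the frame of waste_box between -0.076 and 0.076 m and y of tray_vial_3 in the frame of waste_box between -0.116 and 0.116 m and x of stray_vial_0 in the frame of waste_box between -0.076 and 0.076 m and y of stray_vial_0 in the frame of waste_box between -0.116 and 0.116 m and x of stray_vial_1 in the frame of waste_box between -0.076 and 0.076 m and y of stray_vial_1 in the frame of waste_box between -0.116 and 0.116 m and x of stray_vial_2 in the frame of waste_box between -0.076 and 0.076 m and y of stray_vial_2 in the frame of waste_box between -0.116 and 0.116 m and value of joint swing_lid below 0.06 rad and horizontal distance between key and stand_hole below 0.009 m and z of key in the frame of key_stand below 0.016 m and angle between key's own z axis and vertical below 0.2 rad and linear speed of each of key, tray below 0.02 m/s and height (world z) of tray between -0.006 and 0.008 m and angle between tray's own z axis and vertical below 0.08 rad); the robot touches nothing.
It fails at once if the key is out of the socket (tip over 20 mm from the socket's floor) while the lid is open (over 0.15 rad) (value of joint swing_lid above 0.15 rad and distance between key and socket above 0.02 m).
It fails at once if a bystander (tape roll, timer, sealed pack, handpiece) is moved more than 25 mm (distance of any of tape_roll, timer, sealed_pack, handpiece from where it was at the start of the episode above 0.025 m).
It fails at once if a vial falls off the worktop (height (world z) of any of tray_vial_0, tray_vial_1, tray_vial_2, tray_vial_3, stray_vial_0, stray_vial_1, stray_vial_2 below -0.1 m).
Of tray_vial_0, tray_vial_1, tray_vial_2, tray_vial_3 only 2 to 4 are there at a start; the rules pass over those that are not, and their reading is None.
Of stray_vial_0, stray_vial_1, stray_vial_2 only 2 to 3 are there at a start; the rules pass over those that are not, and their reading is None.
At some moment in a run one of stray_vial_0, stray_vial_1, stray_vial_2, tray may be knocked a few centimetres aside while the robot is not near it.
It also fails if it takes over 210 s, if anything falls off the work surface, if the arm or the gripper's body presses on something with over 40 N, if the wrist force passes 120 N, or if a joint passes its speed limit or range.

ROBOT

A 6-joint arm with a two-finger parallel gripper is mounted at the origin on a cart in front of the work surface, level with it; the furniture and walls round the work are solid. World frame = base frame: x ahead of the robot, y to its left, z up, the work surface at z = 0. Lengths are in mm, angles in rad, forces in N, time in s.
With the tool pointing down it reaches from about 275 to 825 mm from the base axis. Payload 5.2 kg.
Tool frame: the origin (TCP) lies at the very end of the fingers, on their centre line; the grasp point (between the pads) lies 19 mm behind it; z points along the fingers, y is the direction in which the jaws open and shut (so a half turn about z gives the same grasp; the last joint's range is limited). The gripper opens to 93 mm and grips with 3 to 60 N. Pads are 15 mm wide; open, the fingers measure 128 mm over their backs; the gripper's body (75 mm by 188 mm) begins 65 mm behind the grasp point.
Start: joints at [1.09, 0.259, 1.535, -0, 1.348, -0.203], TCP at [150.81, 528.925, 218.653] pointing down, gripper open.
Joint ranges: [-3.14, 3.14], [-0.91, 2.08], [0.19, 2.58], [-1.22, 4.36], [0.22, 2.71], [-3.12, 3.12]. Speed limits (rad/s): [2.57, 2.57, 3.14, 3.14, 3.14, 3.14].

INTERFACE

Orientations are given as [roll, pitch, yaw] about the fixed x, y, z axes, in that order (R = Rz(yaw) Ry(pitch) Rx(roll)).
In Python, from bench import robot gives the robot as it stands. The module is installed in compiled form; this text tells all that it offers. Calls block until the motion is done:
- robot.move_ptp(position, orientation): joint-space move of the TCP to a pose.
- robot.move_linear(position, ori=None, speed=150, f_stop=None): straight line of the TCP; ori=None keeps the orientation; speed is the mean speed in mm/s. With f_stop (N) it stops when the force on the tool has changed by that much, and returns True; else False.
- robot.move_j(angles): joint-space move.
- robot.move_gripper(opening): opening from 0.0 (shut) to 1.0 (fully open); the grip force is fixed at half the most; returns when the fingers have stopped.
- robot.sleep(seconds).
- robot.inverse_kinematics(position, orientation): joint angles nearest the present ones, or None.
- robot.get_image(name): name is "side" or "top"; returns a dict with "img" (480x640x3 uint8, blue, green, red), "fovy" (degrees; the focal length in pixels is half the picture's height over the tangent of half this angle, whatever the lens; pixels are square), "cx", "cy" (the principal point, pixels), "k1" (the pictures are not rectified: a ray, as slopes to the right and down, at radius r is drawn at 1 + k1 r^2 times it, then the intrinsics apply), "eye" and "orientation" of the camera in the world. Camera axes: x right, y down, z forward; pixel columns grow to the right and rows downward; lengths in mm; the calibration is good to about 2 mm. A picture is of the moment at which its call begins. There is no depth.
A pose or a line that the arm cannot do raises robot.MotionError and nothing moves.
- robot.hand_in(): hands the job in, once; it reports no verdict.
Readings, each from a call of its own:
- robot.current_t(): time.
- robot.current_qpos(): joint angles.
- robot.current_joint_vel(): joint speeds.
- robot.current_joint_efforts(): joint torques, N m.
- robot.current_tcp_pos(): TCP position.
- robot.current_eef_rot(): TCP orientation.
- robot.current_contact_force(): force on the tool from outside, world axes, zero at the start.
- robot.current_ft_torque(): the same for the moment, N m.
- robot.current_gripper_width(): opening from 0.0 (shut) to 1.0 (fully open).
Only numpy, scipy, OpenCV 4.12 (cv2) and the standard library are available. Lean on these libraries where they do the work, as an engineer would, in place of code of your own. Each camera call takes 0.05 s, during which the arm holds its last target.

## Working session

There is one attempt and no reset: what is moved stays moved. The work goes in short steps, each a Python script; the robot and the scene stay as the last script left them, time stands still between calls to the robot, and variables do not carry over. Pictures are saved under pics/ and viewed, and the job is handed in when it is done.

```bash
ls; mkdir -p pics; python3 - <<'E'
from bench import robot
import cv2
for n in("top","side"):
    d=robot.get_image(n); cv2.imwrite(f"pics/{n}0.png",d["img"]); print(n,{k:v for k,v in d.items() if k!="img"})
print(robot.current_t())
E
```

```text
pics
top {'fovy': 50.22827037920676, 'cx': 312.88047673637817, 'cy': 243.51820483809243, 'k1': -0.045184536420709125, 'eye': array([ 336.73120687,  -43.76045318, 1383.24731591]), 'orientation': array([-2.96801891e+00,  2.98268509e-04, -1.59308054e+00])}
side {'fovy': 49.11102092422155, 'cx': 324.6585049547138, 'cy': 242.5807550252724, 'k1': -0.018953302148714705, 'eye': array([  548.5282009 , -1068.66811605,   898.62868453]), 'orientation': array([-2.23636755,  0.00800148, -0.03889769])}
0.1
```

View pics/top0.png

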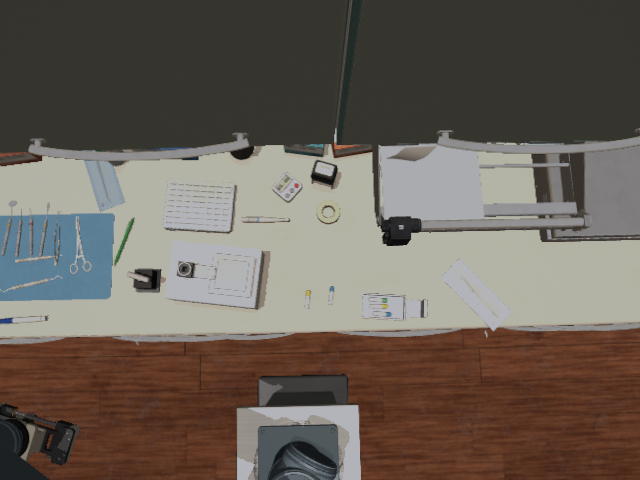

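View pics/side0.png

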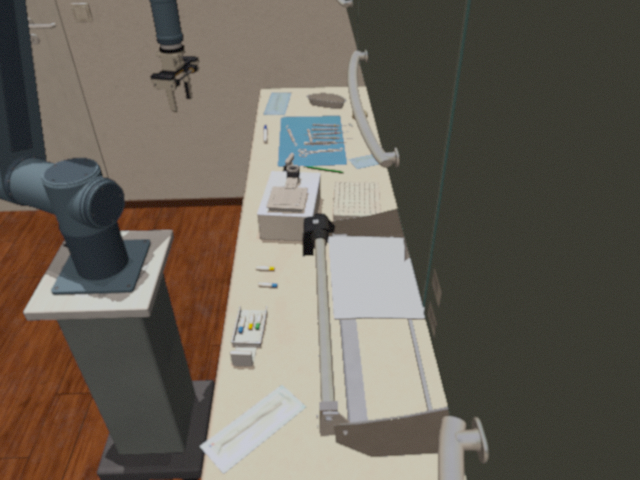

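```bash
cat > h.py <<'E'
import numpy as np, cv2
from scipy.spatial.transform import Rotation as R
from bench import robot
def K(d):
    f=240/np.tan(np.radians(d["fovy"])/2); return f
def ray(d,u,v):
    f=K(d); p=np.array([(u-d["cx"])/f,(v-d["cy"])/f]); q=p.copy()
    for _ in range(20): q=p/(1+d["k1"]*(q@q))
    w=R.from_euler("xyz",d["orientation"]).apply([q[0],q[1],1]); return np.array(d["eye"]),w
def plane(d,u,v,z):
    e,w=ray(d,u,v); return e+w*(z-e[2])/w[2]
def proj(d,P):
    c=R.from_euler("xyz",d["orientation"]).inv().apply(np.array(P,float)-d["eye"]); q=c[:2]/c[2]
    q=q*(1+d["k1"]*(q@q)); f=K(d); return np.array([d["cx"]+f*q[0],d["cy"]+f*q[1]])
def tri(d1,p1,d2,p2):
    e1,w1=ray(d1,*p1); e2,w2=ray(d2,*p2)
    A=np.array([w1,-w2]).T; s=np.linalg.lstsq(A,e2-e1,rcond=None)[0]
    a=e1+s[0]*w1;b=e2+s[1]*w2; return (a+b)/2,np.linalg.norm(a-b)
def crop(d,x0,y0,w,h,s,name):
    c=cv2.resize(d["img"][y0:y0+h,x0:x0+w],None,fx=s,fy=s,interpolation=cv2.INTER_CUBIC); cv2.imwrite("pics/"+name,c)
E
python3 - <<'E'
from h import *
import pickle
T=robot.get_image("top");S=robot.get_image("side"); pickle.dump((T,S),open("im0.pkl","wb"))
crop(T,120,225,160,100,5,"t1.png");crop(T,290,275,150,60,5,"t2.png")
crop(S,210,140,160,110,5,"s1.png");crop(S,210,250,100,120,5,"s2.png")
E
```

```text
(no output)
```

View pics/t1.png

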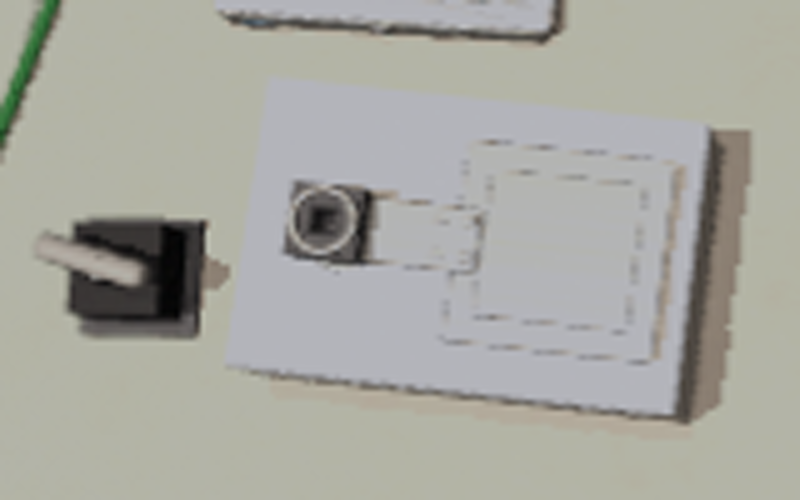

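View pics/t2.png

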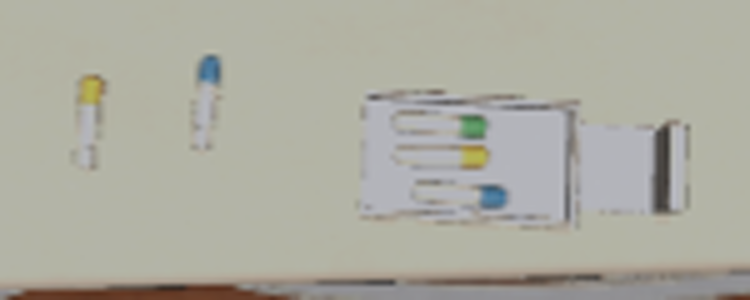

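View pics/s1.png

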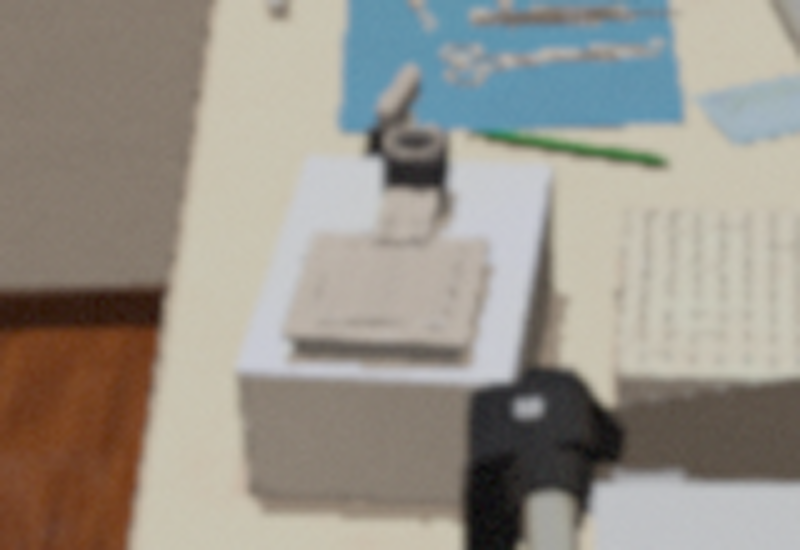

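View pics/s2.png

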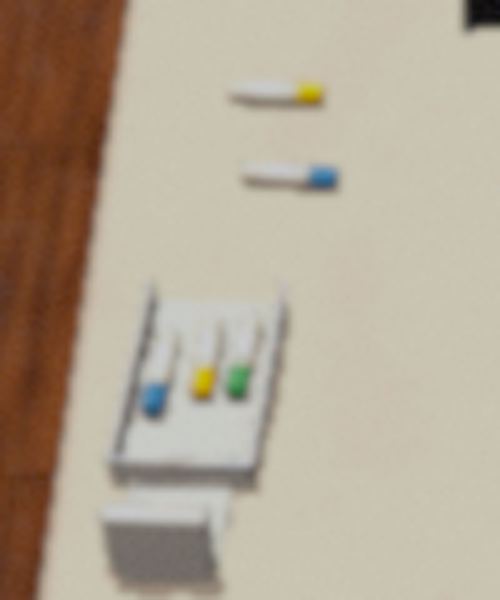

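```bash
python3 - <<'E'
from h import *
import pickle
T,S=pickle.load(open("im0.pkl","rb"))
def c1(x,y): return (x+.5)/5-.5+120,(y+.5)/5-.5+225
def c2(x,y): return (x+.5)/5-.5+290,(y+.5)/5-.5+275
def s1(x,y): return (x+.5)/5-.5+210,(y+.5)/5-.5+140
def s2(x,y): return (x+.5)/5-.5+210,(y+.5)/5-.5+250
r=lambda a:np.round(a,1)
B=[plane(T,*c1(*p),85) for p in[(268,78),(712,125),(688,420),(228,368)]]
print("box",r(B),r([np.linalg.norm(B[i]-B[(i+1)%4]) for i in range(4)]),r(np.mean(B,0)))
for i,j in((0,1),(3,2)):
    v=B[i]-B[j];print("yaw",np.arctan2(-v[0],v[1]))
print("bezel",plane(T,*c1(323,218),128.5), "side",plane(S,*s1(415,142),128.5))
L=[plane(T,*c1(*p),102.5) for p in[(470,140),(686,165),(657,362),(443,340)]]
print("lid",r(L),r(np.mean(L,0)),r([np.linalg.norm(L[i]-L[(i+1)%4]) for i in range(4)]))
St=[plane(T,*c1(*p),50) for p in[(75,222),(163,222),(160,318),(70,315)]]
print("stand",r(St),r(np.mean(St,0)),r([np.linalg.norm(St[i]-St[(i+1)%4]) for i in range(4)]))
k=[plane(T,*c1(*p),93) for p in[(36,243),(148,272)]];print("bar ends z93",r(k),np.linalg.norm(k[0]-k[1]),r(np.mean(k,0)))
print("keybar side tri",tri(T,c1(92,257),S,s1(398,95)), "tip", )
for n,a,b in(("strayY",(92,76),(85,168)),("strayB",(210,56),(202,150))):
    p=[plane(T,*c2(*q),6) for q in(a,b)];print(n,r(p),r(np.mean(p,0)),np.linalg.norm(p[0]-p[1]))
for n,a,b in(("strayY",(324,93),(230,93)),("strayB",(340,178),(243,172))):
    p=[plane(S,*s2(*q),6) for q in(a,b)];print(n,r(p),r(np.mean(p,0)))
g=[plane(T,*c2(*q),42) for q in[(672,120),(688,120),(686,212),(670,212)]];print("plate top",r(g),r(np.mean(g,0)))
l=[plane(T,*c2(*q),16) for q in[(366,96),(576,104),(574,226),(360,217)]];print("pan rim",r(l),r(np.mean(l,0)),r([np.linalg.norm(l[i]-l[(i+1)%4]) for i in range(4)]))
g=[plane(S,*s2(*q),42) for q in[(103,510),(212,518)]];print("plate side",r(g),r(np.mean(g,0)))
E
```

```text
box [[581.1 312.5  85. ]
 [551.4  82.6  85. ]
 [400.9  95.6  85. ]
 [431.8 329.4  85. ]] [231.8 151.  235.8 150.2] [491.3 205.   85. ]
yaw -0.12859538323269912
yaw -0.13155002133101687
bezel [501.80762008 271.44955378 128.5       ] side [501.1941114  266.73879681 128.5       ]
lid [[543.5 203.9 102.5]
 [528.3  94.2 102.5]
 [429.2 109.1 102.5]
 [442.4 216.4 102.5]] [485.8 155.9 102.5] [110.7 100.2 108.1 101.9]
stand [[512.8 422.7  50. ]
 [511.8 375.9  50. ]
 [461.2 376.   50. ]
 [463.7 423.6  50. ]] [487.4 399.6  50. ] [46.8 50.6 47.7 49.1]
bar ends z93 [[496.7 427.4  93. ]
 [480.7 369.3  93. ]] 60.28165961884458 [488.7 398.4  93. ]
keybar side tri (array([488.54018972, 400.51366144,  85.86309358]), np.float64(2.541399664418895)) tip
strayY [[452.1 -32.8   6. ]
 [403.  -28.    6. ]] [427.6 -30.4   6. ] 49.34592487027324
strayB [[461.5 -96.6   6. ]
 [411.2 -90.8   6. ]] [436.3 -93.7   6. ] 50.60560523153961
strayY [[451.2 -33.4   6. ]
 [402.3 -31.    6. ]] [426.8 -32.2   6. ]
strayB [[461.5 -98.7   6. ]
 [412.7 -92.    6. ]] [437.1 -95.3   6. ]
plate top [[ 419.1 -336.1   42. ]
 [ 418.8 -344.5   42. ]
 [ 371.2 -340.6   42. ]
 [ 371.4 -332.3   42. ]] [ 395.1 -338.4   42. ]
pan rim [[ 437.3 -178.8   16. ]
 [ 430.4 -290.8   16. ]
 [ 366.  -286.4   16. ]
 [ 373.4 -173.2   16. ]] [ 401.8 -232.3   16. ] [112.2  64.6 113.5  64.1]
plate side [[ 372.1 -337.9   42. ]
 [ 418.1 -344.2   42. ]] [ 395.1 -341.1   42. ]
```

```bash
python3 - <<'E'
from h import *
import pickle
T,S=pickle.load(open("im0.pkl","rb"))
print(tri(T,(400,231),S,(318,230)))
for u,v in((385,220),(385,243),(415,220),(410,243),(500,225)):print([np.round(plane(T,u,v,z)) for z in(100,200,400)])
crop(T,370,200,230,60,3,"lamp.png");crop(S,290,200,80,220,3,"lamps.png")
for y in(1.30,-1.84):
    for nm,p,o in(("key",(488.5,399,64),y),("sock",(501,270,157),y+.14),("open",(501,270,157),y+.14+1.2+.33),("shut",(501,270,157),y+.14-.33)):
        q=robot.inverse_kinematics(p,[np.pi,0,o]); print(nm,None if q is None else np.round(q,2))
E
```

```text
(array([ 558.47684195, -239.87485884,  278.53075213]), np.float64(8.661455353594329))
[array([ 619., -235.,  100.]), array([ 597., -220.,  200.]), array([ 553., -190.,  400.])]
[array([ 559., -232.,  100.]), array([ 542., -217.,  200.]), array([ 507., -188.,  400.])]
[array([ 617., -312.,  100.]), array([ 595., -291.,  200.]), array([ 552., -249.,  400.])]
[array([ 557., -296.,  100.]), array([ 540., -276.,  200.]), array([ 506., -237.,  400.])]
[array([ 599., -531.,  100.]), array([ 579., -493.,  200.]), array([ 538., -417.,  400.])]
key [ 0.51  0.53  1.52 -0.    1.09  0.78]
sock [ 0.3   0.34  1.58 -0.    1.22  0.43]
open [ 0.3   0.34  1.58  0.    1.22 -1.1 ]
shut [ 0.3   0.34  1.58 -0.    1.22  0.76]
key [ 0.51  0.53  1.52  0.    1.09 -2.36]
sock [ 0.3   0.34  1.58  0.    1.22 -2.71]
open [ 0.3   0.34  1.58 -0.    1.22  2.04]
shut [ 0.3   0.34  1.58  0.    1.22 -2.38]
```

View pics/lamp.png

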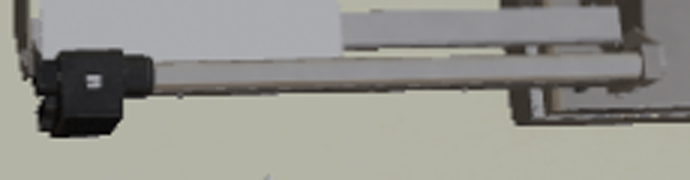

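View pics/lamps.png

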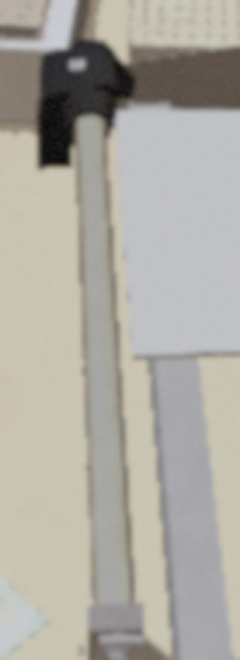

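```bash
python3 - <<'E'
from h import *
pi=np.pi
robot.move_gripper(0.5)
robot.move_ptp([488.5,399,180],[pi,0,1.30])
robot.move_linear([488.5,399,64],speed=80,f_stop=15)
print(robot.current_tcp_pos())
robot.move_gripper(0)
print(robot.current_gripper_width(),robot.current_contact_force())
robot.move_linear([488.5,399,110],speed=60)
robot.move_linear([488.5,399,230],speed=150)
print(robot.current_gripper_width(),robot.current_contact_force(),robot.current_t())
T=robot.get_image("top");S=robot.get_image("side")
crop(T,120,225,160,100,5,"t3.png");crop(S,210,60,160,150,4,"s3.png")
import pickle;pickle.dump((T,S),open("im1.pkl","wb"))
E
```

```text
[488.90368066 399.2158314   64.62525216]
0.146421140262601 [-0.10970392 -0.52194495  0.2163737 ]
0.148488855825377 [-0.15051004  0.17542019 -2.00309369] 6.5583
```

View pics/t3.png

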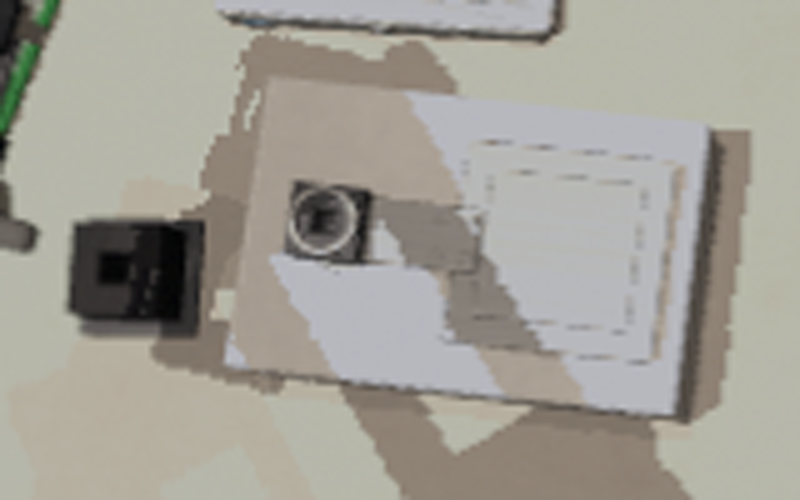

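View pics/s3.png

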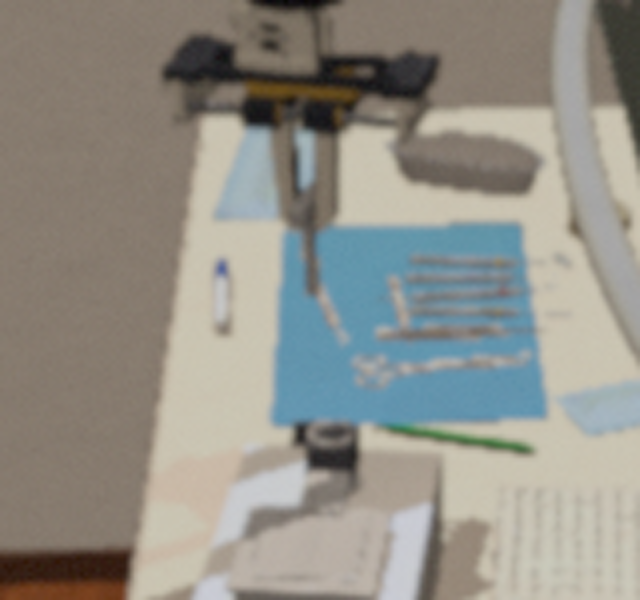

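```bash
python3 - <<'E'
from h import *
import pickle
T,S=pickle.load(open("im1.pkl","rb"))
print("hole",plane(T,(113.5)/5-.5+120,(268.5)/5-.5+225,50))
print("tip side pred",(proj(S,[488.5,399,176])-[210,60])*4,(proj(S,[488.5,399,239])-[210,60])*4, (proj(S,[488.5,399,230])-[210,60])*4)
# bezel: fit ellipse of bright ring in top crop
import cv2
c=T["img"][255:285,170:200];print(cv2.cvtColor(c,cv2.COLOR_BGR2GRAY)[5:22,5:24])
E
```

```text
hole [488.00240634 401.68455725  50.        ]
tip side pred [312.50957103 290.31644117] [308.23523447 212.81380051] [308.85820087 224.11668565]
[[158 158 158 156 155 155 155 155 157 157 159 158 157 158 159 160 162 162
  162]
 [157 158 154 128  84  89 110 116 136 142 157 156 157 158 159 159 159 160
  160]
 [158 158 155 126  58  59  69  91 105 121 116  95  74  78  93 111 119 133
  139]
 [158 158 152 104  65  96 119 110  85  71  79 108 119 113  77  58  57  50
   58]
 [158 157 149  86  98 128  77  53  56  56  57  56  95 145 112  57  56  49
   22]
 [156 157 149 104 120  70  57  55  57  58  69  95  94 115 145 118  55  42
   32]
 [157 157 149 103  92  58  55  45  44  59  67  73  80 106 147 164  53  43
   44]
 [156 154 135 121  68  60  60  54  22  25  32  41  66  91 129 163 101  51
   55]
 [156 155 143 120  65  97  91  48  22  32  49  61  87  95 120 149 100  29
   56]
 [157 154 142 159  64  95  82  48  24  38  57  66  85  97 121 147  77  35
   68]
 [157 153 140 171  66  93  78  32  25  38  69  91  84  96 131 162  72  21
   68]
 [157 152 129 170 112  92  73  55  49  54  59  66  85 107 143 150  40  31
   84]
 [158 151 107 144 166  85 100  99  98  92  92  91 100 140 162  83  68  31
   82]
 [157 150  97 112 156 144 117 101  98  98 102 115 149 168 122  83  68  42
   91]
 [154 140  96  94 102 161 170 135 117 114 141 172 168 112  96  88  52  54
  104]
 [159 151  98  89  82  97 115 151 175 168 146  99  69  96  96  86  37  56
  104]
 [183 184 180 149  96  92  75  78  66  67  77  79  78  82  93  83  37  75
  125]]
```

```bash
python3 - <<'E'
from h import *
import pickle
T,S=pickle.load(open("im0.pkl","rb"))
crop(T,172,257,26,26,20,"ring_t.png");crop(S,280,158,26,26,20,"ring_s.png")
E
```

```text
(no output)
```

View pics/ring_t.png

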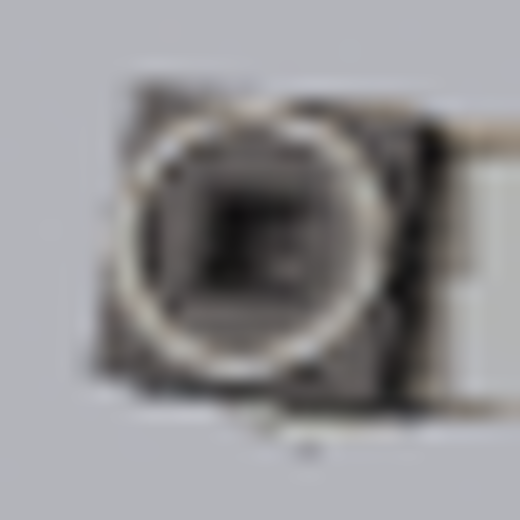

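View pics/ring_s.png

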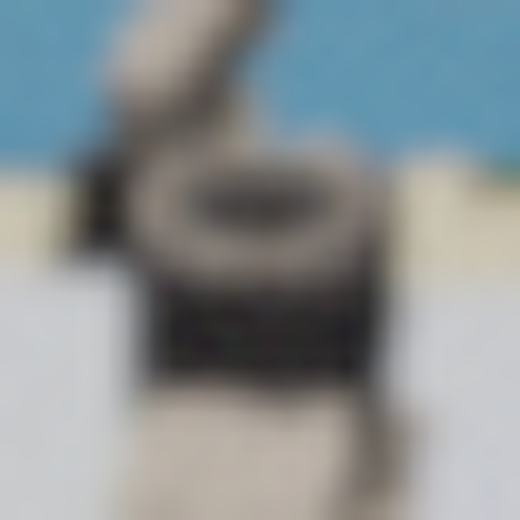

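```bash
python3 - <<'E'
from h import *
import pickle
T,S=pickle.load(open("im0.pkl","rb"))
a=(184.07,268.37);b=(292.4,167.6)
print(plane(T,*a,128.5),plane(S,*b,128.5),tri(T,a,S,b))
E
```

```text
[501.39060328 271.76451016 128.5       ] [500.59153918 269.07429746 128.5       ] (array([501.0373012 , 272.07081654, 126.90648658]), np.float64(1.1250233500900417))
```

```bash
python3 - <<'E'
from h import *
pi=np.pi
o=[pi,0,1.441]
robot.move_linear([500.9,270.3,230],o,speed=100)
hit=robot.move_linear([500.9,270.3,170],speed=40,f_stop=5)
print(hit,robot.current_tcp_pos(),robot.current_contact_force())
if not hit:
    hit=robot.move_linear([500.9,270.3,155],speed=25,f_stop=8)
    print(hit,robot.current_tcp_pos(),robot.current_contact_force())
T=robot.get_image("top");S=robot.get_image("side")
crop(S,210,60,160,150,4,"s4.png")
print(robot.current_t())
E
```

```text
False [501.08252537 270.35785193 170.29158241] [ 0.49664449  0.43833491 -1.12830696]
True [500.75345173 270.28307658 156.45368523] [-0.51329846  0.00845306  4.38860452]
10.3917
```

View pics/s4.png

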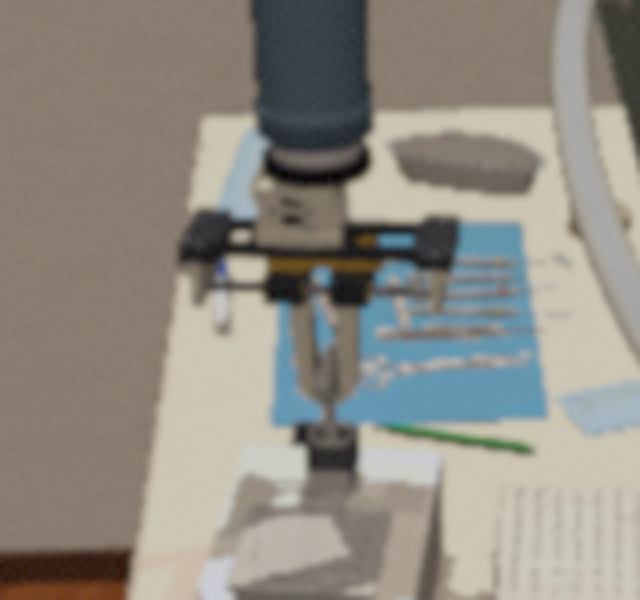

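```bash
cat >> h.py <<'E'
def turn(y0,y1,p,step=0.08,tmax=9):
    n=int(np.ceil(abs(y1-y0)/step)); M=[]
    for y in np.linspace(y0,y1,n+1)[1:]:
        robot.move_ptp(p,[np.pi,0,y]); m=robot.current_ft_torque(); M.append(round(float(m[2]),2))
        if abs(m[2])>tmax: break
    print(M,y); return y
E
python3 - <<'E'
from h import *
t0=robot.current_t()
print(robot.current_ft_torque(),robot.current_qpos())
y=turn(1.441,2.8,[500.9,270.3,156.5])
print(robot.current_t()-t0,robot.current_tcp_pos(),robot.current_gripper_width(),robot.current_contact_force(),robot.current_eef_rot())
T=robot.get_image("top");crop(T,120,205,160,120,5,"t5.png")
E
```

```text
[-0.09933782  0.19234678 -0.09655711] [2.98963094e-01 3.40644361e-01 1.57884874e+00 2.98583321e-06
 1.22236638e+00 4.28717066e-01]
[0.01, -0.01, 0.01, -0.09, -0.06, -0.09, -0.06, -0.03, -0.07, -0.01, -0.08, -0.01, -0.03, -0.03, 0.01, -0.02, -0.03] 2.8
4.25 [500.71546841 270.04082237 156.47142869] 0.149107964499523 [-1.94266759 -3.20381416  4.06651963] [-3.14097357e+00 -2.11990171e-04  2.79598245e+00]
```

View pics/t5.png

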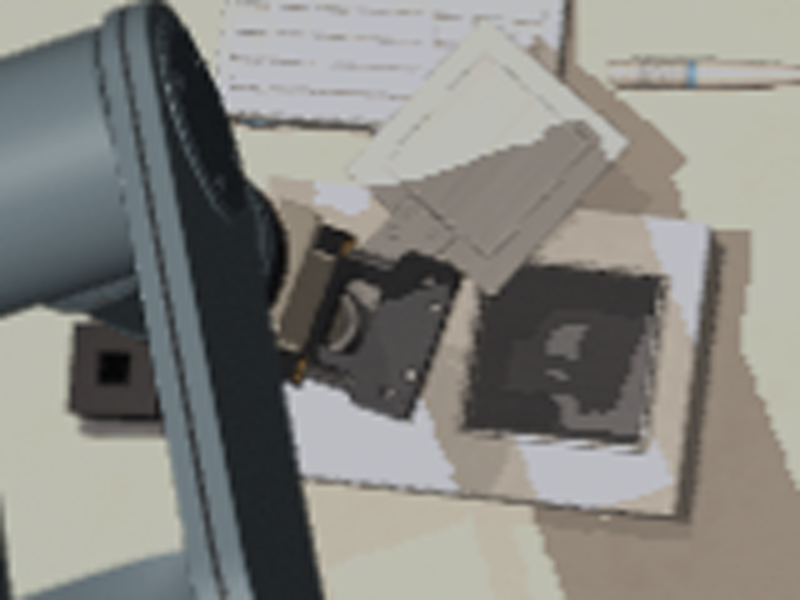

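```bash
python3 - <<'E'
from h import *
y=turn(2.8,2.96,[500.9,270.3,156.5],0.03,0.6)
robot.sleep(.4)
print(robot.current_t(),robot.current_tcp_pos(),robot.current_contact_force(),robot.current_ft_torque())
T=robot.get_image("top");crop(T,120,205,160,120,5,"t6.png")
E
```

```text
[-0.06, -0.06, -0.06, -0.03, -0.1, -0.13] 2.96
16.5917 [500.75038514 270.00292627 156.48229826] [-2.75416187 -3.6019085   5.27580683] [-1.04209536  0.62943128 -0.08579602]
```

View pics/t6.png

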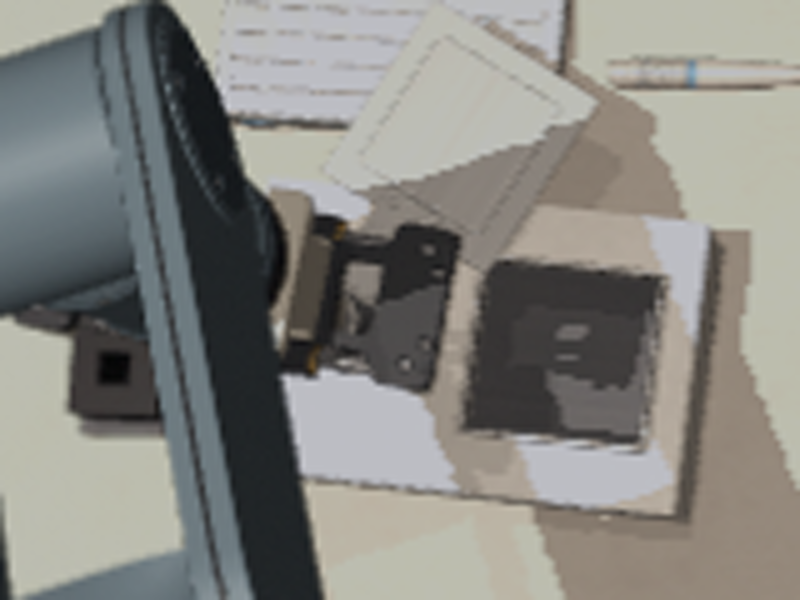

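```bash
python3 - <<'E'
from h import *
T=robot.get_image("top")
def c(x,y): return plane(T,(x+.5)/5-.5+120,(y+.5)/5-.5+205,102.5)
def ang(a,b): v=c(*b)-c(*a); return np.arctan2(v[1],v[0]),np.linalg.norm(v)
print(ang((598,103),(437,5)),ang((480,265),(325,172)),ang((480,265),(598,103)),ang((325,172),(437,5)))
print(ang((657,462),(686,265)),ang((657,462),(443,440)))
E
```

```text
(np.float64(0.9996975327847936), np.float64(99.11039305128129)) (np.float64(1.0142130957773283), np.float64(94.06349839646931)) (np.float64(-0.6262035981430848), np.float64(101.7708016455612)) (np.float64(-0.5764241402984362), np.float64(102.98312216504837))
(np.float64(-0.1491582639496715), np.float64(100.22016909994818)) (np.float64(1.44816730558447), np.float64(108.09966478014542))
```

```bash
python3 - <<'E'
from h import *
y=turn(2.96,3.10,[500.9,270.2,156.5],0.02,0.5)
print(robot.current_t(),robot.current_tcp_pos(),robot.current_contact_force(),robot.current_ft_torque())
T=robot.get_image("top");crop(T,120,205,160,120,5,"t7.png")
E
```

```text
[-0.09, -0.06, -0.07, -0.08, -0.14, -0.14, -0.16, -0.29] 3.1
18.6917 [500.85513346 269.98062473 156.47400953] [-3.33134686 -4.63102027  4.43232855] [-0.93468949  0.57054726 -0.28638616]
```

View pics/t7.png

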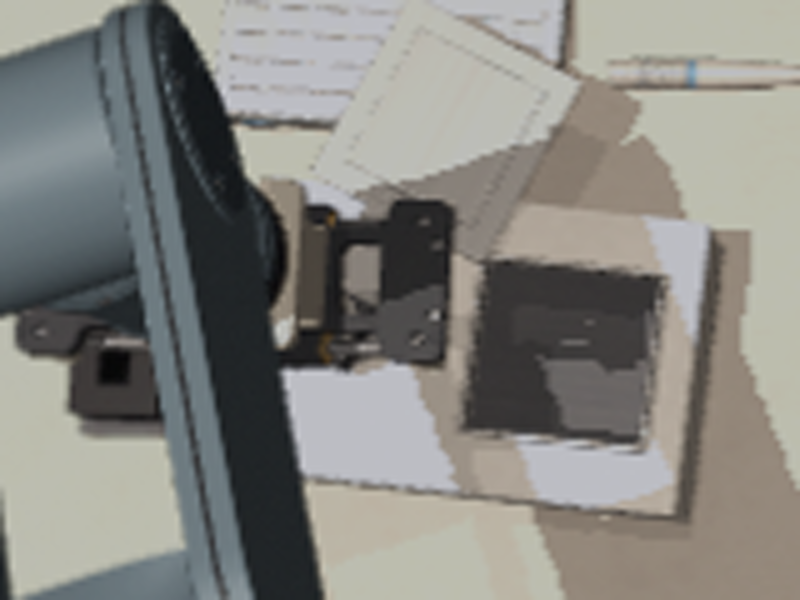

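```bash
cat >> h.py <<'E'
def tilt_pose(lip,yaw,th,gz=11.,gx=0.):
    Rt=R.from_euler("z",yaw)*R.from_euler("x",-th)
    p=np.array(lip)+Rt.apply(np.array([gx,-105,gz])-np.array([0,56,2.5]))
    return p,(Rt*R.from_euler("x",np.pi)).as_euler("xyz")
E
python3 - <<'E'
from h import *
y=robot.current_eef_rot()[2]
robot.move_ptp([500.9,270.2,156.5],[np.pi,0,3.02])
robot.move_gripper(0.5)
robot.move_linear([500.9,270.2,240],speed=100)
robot.move_linear([400,100,260],[np.pi,0,1.5],speed=200)
robot.move_ptp([360,-100,260],[np.pi,0,-.06])
print(robot.current_t(),robot.current_qpos())
T=robot.get_image("top");S=robot.get_image("side")
cv2.imwrite("pics/t8.png",T["img"]);cv2.imwrite("pics/s8.png",S["img"]);crop(T,290,275,150,60,5,"t8c.png");crop(S,210,250,100,120,5,"s8c.png")
import pickle;pickle.dump((T,S),open("im2.pkl","wb"))
for th in(0,.3,.5,.7,.8):
    p,o=tilt_pose([485,140,125],-.13,th); q=robot.inverse_kinematics(p,o);print(th,np.round(p),None if q is None else np.round(q,2))
E
```

```text
23.325 [-5.71150404e-01 -1.01535353e-01  1.83046876e+00  5.23748121e-04
  1.41281336e+00  1.05704935e+00]
0 [464. -20. 134.] [-0.28  0.19  1.86 -0.    1.1   1.42]
0.3 [465. -10. 181.] [-0.03  0.2   1.76 -0.32  1.24  1.78]
0.5 [467.   4. 210.] [ 0.13  0.25  1.68 -0.49  1.37  1.97]
0.7 [470.  23. 235.] [ 0.28  0.34  1.6  -0.63  1.53  2.11]
0.8 [471.  35. 246.] [ 0.34  0.39  1.56 -0.7   1.61  2.17]
```

View pics/t8.png

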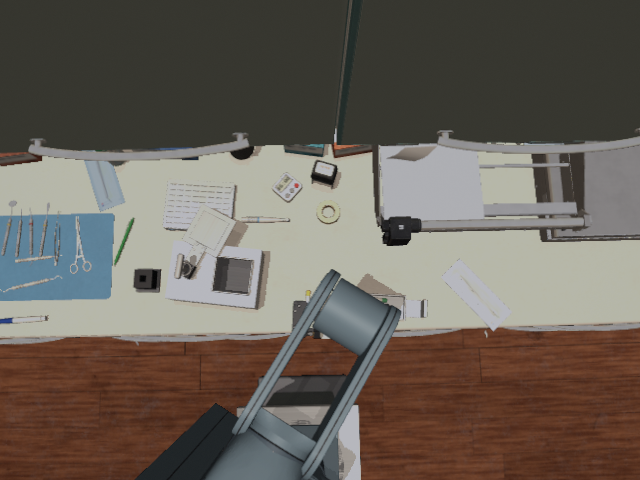

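View pics/s8.png

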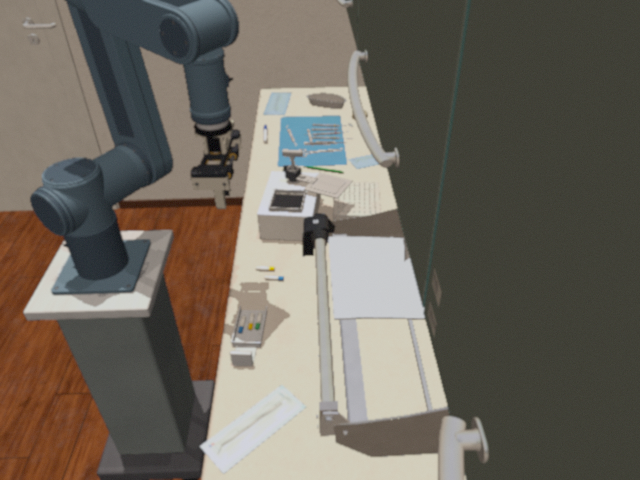

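View pics/t8c.png

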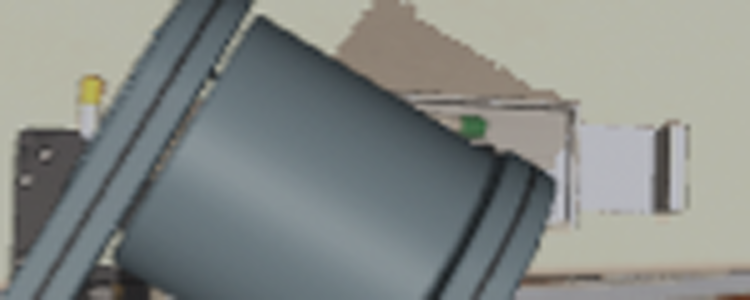

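```bash
python3 - <<'E'
from h import *
o=[np.pi,0,-.0615]
robot.move_gripper(0.45)
robot.move_ptp([395.2,-338.5,150],o)
h=robot.move_linear([395.2,-338.5,11],speed=70,f_stop=8)
print(h,robot.current_tcp_pos())
robot.move_gripper(0)
print(robot.current_gripper_width(),robot.current_tcp_pos(),robot.current_contact_force())
h=robot.move_linear([395.2,-338.5,60],speed=40)
robot.sleep(.3);print(robot.current_gripper_width(),robot.current_contact_force(),robot.current_ft_torque(),robot.current_t())
T=robot.get_image("top");S=robot.get_image("side")
crop(S,160,230,160,150,5,"s9.png");crop(T,290,255,150,80,5,"t9.png")
E
```

```text
False [ 395.41607753 -338.71449388   11.34239709]
0.10818809278702386 [ 395.1909787  -338.58313757   11.03007925] [-0.06044368  0.46674179  0.84025265]
0.10047128064947106 [-0.22015381  0.11830355 -1.84054135] [-0.13048428  0.17191094  0.01487988] 29.2333
```

View pics/s9.png

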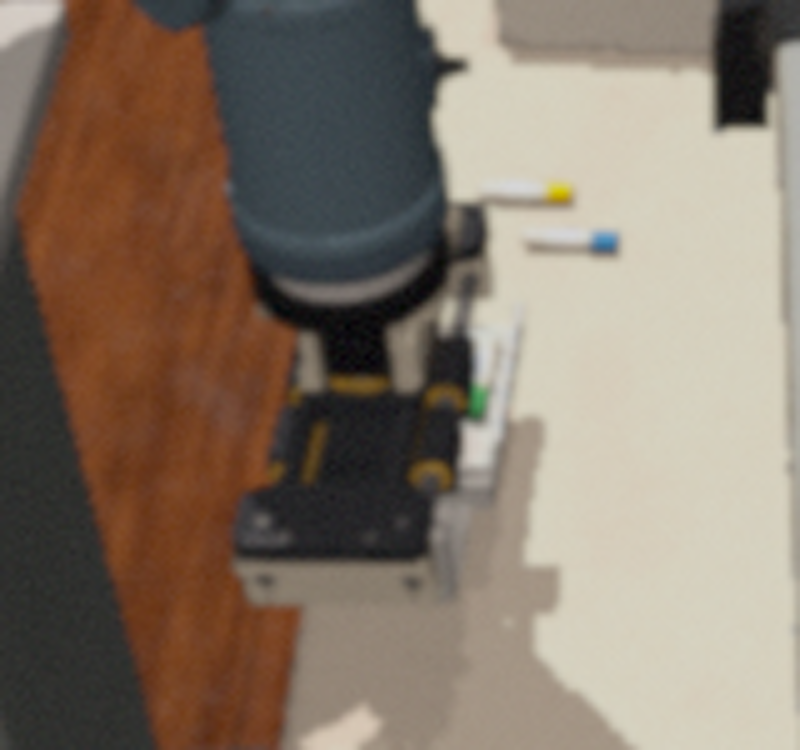

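View pics/t9.png

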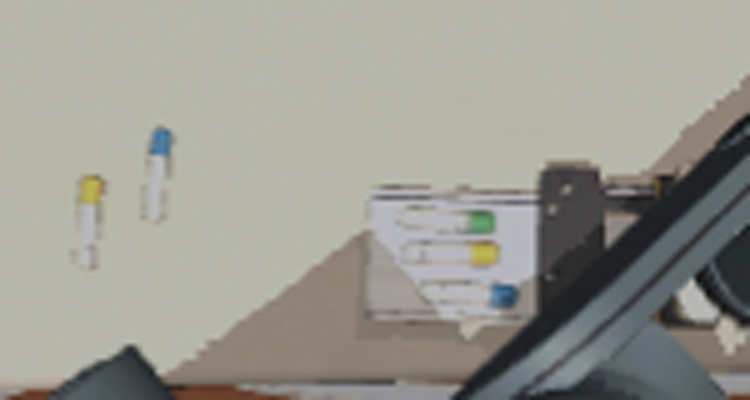

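```bash
python3 - <<'E'
from h import *
robot.move_linear([395.2,-338.5,200],speed=100)
Rb=R.from_euler("z",-.13); lip=np.array([491.3,205,0])+Rb.apply([0,-78,0])
print(lip)
L=lip.copy();L[2]=170
p,o=tilt_pose(L,-.13,0.0)
robot.move_linear(p,o,speed=120)
print(robot.current_t())
L[2]=125
p,o=tilt_pose(L,-.13,0.2); robot.move_linear(p,o,speed=50)
robot.sleep(.2)
print(robot.current_t(),robot.current_tcp_pos(),robot.current_gripper_width())
T=robot.get_image("top");S=robot.get_image("side")
crop(S,160,100,200,150,4,"s10.png");crop(T,150,195,200,150,4,"t10.png")
for P in(lip*[1,1,0]+[0,0,125],): print((proj(S,P)-[160,100])*4,(proj(T,P)-[150,195])*4)
E
```

```text
[481.18853688 127.65817229   0.        ]
33.65
34.2833 [461.20712071 -27.92856578 165.78318636] 0.10470141123640457
[499.04238537 381.45370058] [369.45246315 321.69169787]
```

View pics/s10.png

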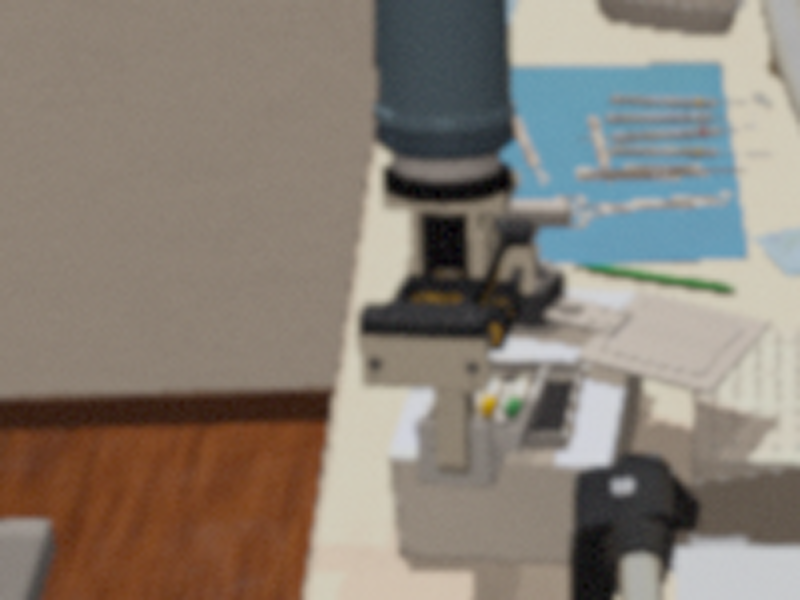

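View pics/t10.png

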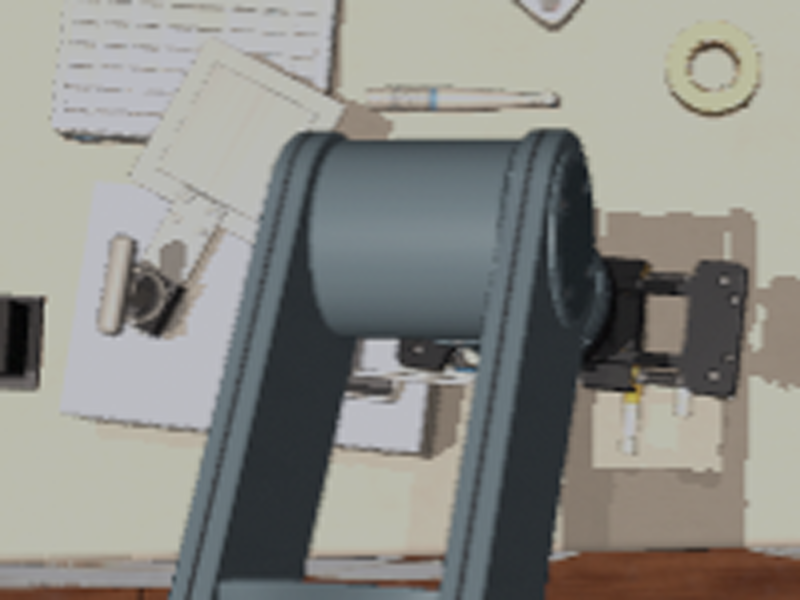

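```bash
python3 - <<'E'
from h import *
L=np.array([481.2,127.7,114.])
for th in(.3,.4,.5,.6,.65,.7):
    p,o=tilt_pose(L,-.13,th); h=robot.move_linear(p,o,speed=40,f_stop=12); 
    if h: print("hit",th)
robot.sleep(.8)
print(robot.current_t(),robot.current_tcp_pos(),robot.current_gripper_width(),robot.current_contact_force())
T=robot.get_image("top");S=robot.get_image("side")
crop(S,160,100,200,150,4,"s11.png");crop(T,150,195,200,150,4,"t11.png")
E
```

```text
37.85 [465.96143519  11.02491124 224.21765347] 0.10643745211479491 [-0.31332727 -0.5032799  -1.35139818]
```

View pics/s11.png

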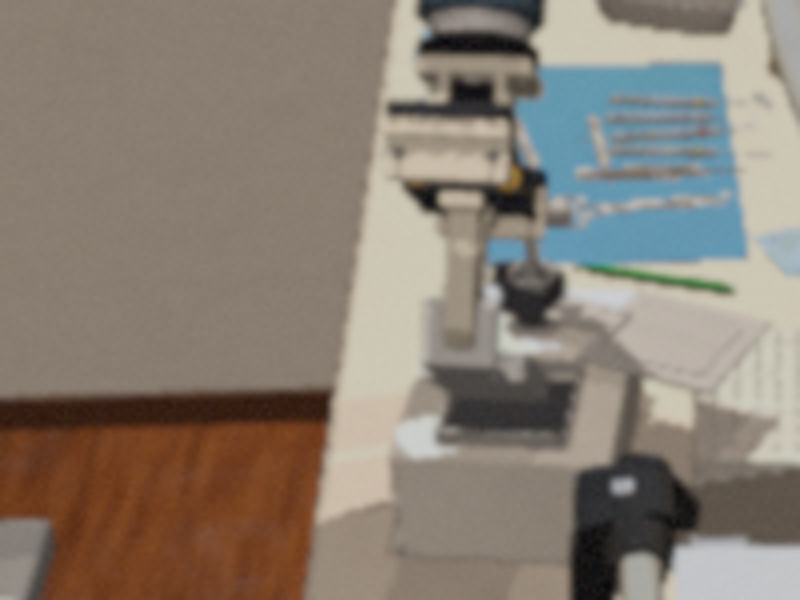

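View pics/t11.png

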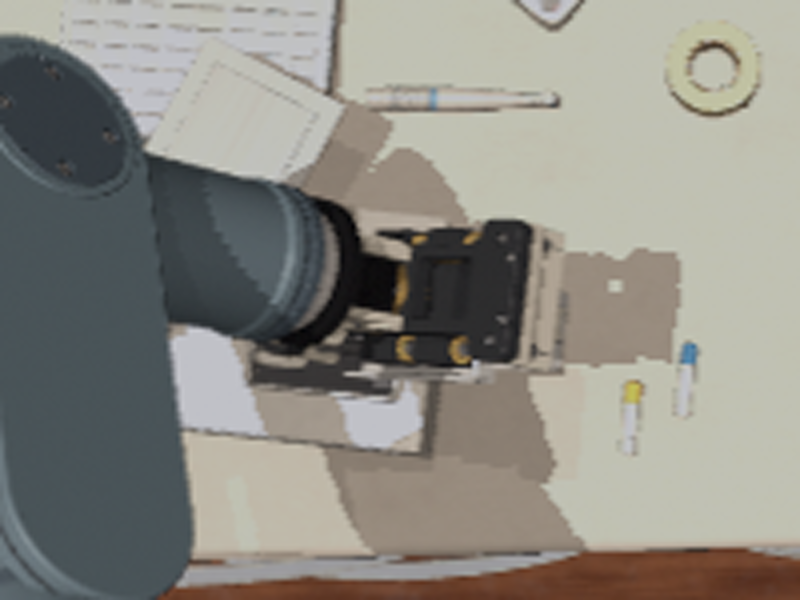

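```bash
python3 - <<'E'
from h import *
L=np.array([481.2,127.7,116.])
p,o=tilt_pose(L,-.13,.8); robot.move_linear(p,o,speed=40,f_stop=12); robot.sleep(.5)
L[2]=150
p,o=tilt_pose(L,-.13,.7); robot.move_linear(p,o,speed=60)
L[2]=190
p,o=tilt_pose(L,-.13,.3); robot.move_linear(p,o,speed=100)
p,o=tilt_pose([430,-30,190],-.06,0);robot.move_linear(p,o,speed=120)
print(robot.current_t(),robot.current_contact_force())
T=robot.get_image("top");S=robot.get_image("side")
crop(S,160,100,200,150,4,"s12.png");crop(T,150,195,200,150,4,"t12.png")
E
```

```text
41.8167 [-0.25277935 -0.87231437 -0.75494777]
```

View pics/s12.png

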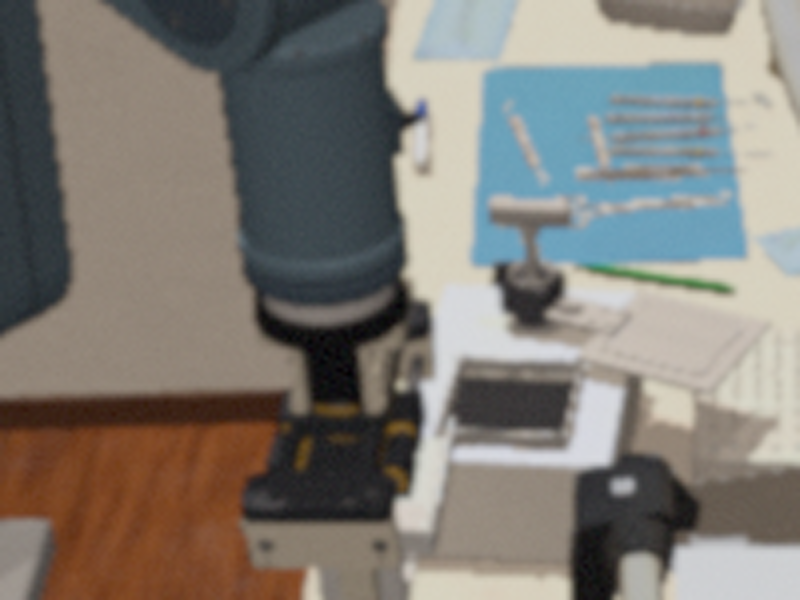

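View pics/t12.png

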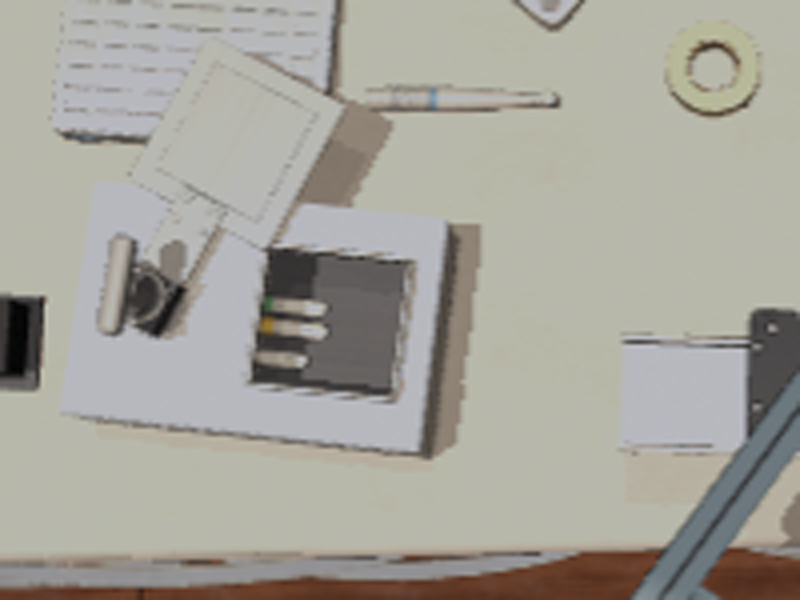

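```bash
python3 - <<'E'
from h import *
o=[np.pi,0,-.0615]
robot.move_linear([395.2,-338.5,150],o,speed=150)
robot.move_linear([395.2,-338.5,30],speed=80)
h=robot.move_linear([395.2,-338.5,9.5],speed=20,f_stop=3)
print(h,robot.current_tcp_pos())
robot.move_gripper(.45)
print(robot.current_gripper_width(),robot.current_contact_force())
robot.move_linear([395.2,-338.5,150],speed=80)
robot.move_ptp([330,-330,260],o)
T=robot.get_image("top");S=robot.get_image("side")
import pickle;pickle.dump((T,S),open("im3.pkl","wb"))
crop(S,200,240,120,120,5,"s13.png");crop(T,290,265,150,70,5,"t13.png");print(robot.current_t())
E
```

```text
True [ 395.09666324 -338.39438081   11.03301909]
0.4521569943844718 [-0.68286552 -0.23152461  0.04033918]
48.925
```

View pics/s13.png

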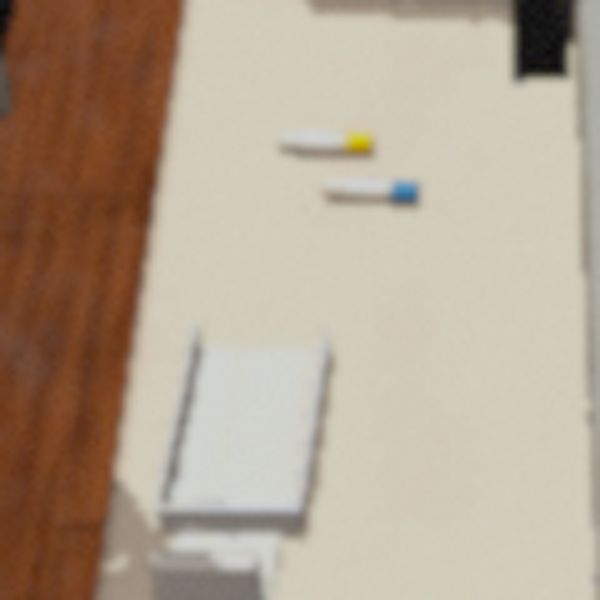

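View pics/t13.png

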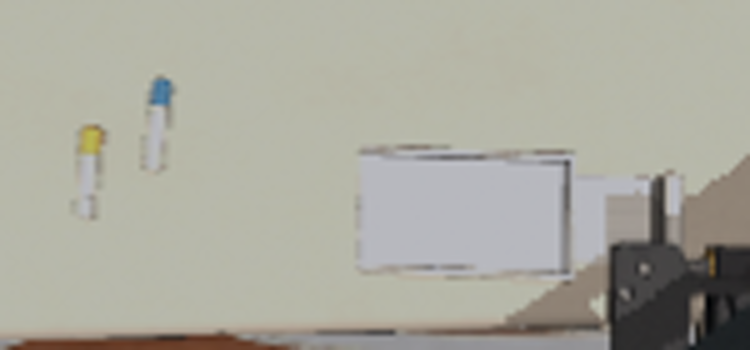

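```bash
cat > pick.py <<'E'
from h import *
import sys
def ends(T,a,b):
    p=[plane(T,*q,6) for q in(a,b)]; c=np.mean(p,0); v=p[0]-p[1]
    yaw=np.arctan2(v[1],v[0]); yaw=(yaw+np.pi/2)%np.pi-np.pi/2
    print("vial",np.round(c,1),"len",np.linalg.norm(v),"yaw",yaw); return c,yaw
def pick(c,yaw):
    o=[np.pi,0,yaw]
    robot.move_gripper(.3)
    robot.move_ptp([c[0],c[1],120],o)
    h=robot.move_linear([c[0],c[1],3],speed=60,f_stop=8); print("down",h,robot.current_tcp_pos())
    robot.move_gripper(0); w=robot.current_gripper_width(); print("w",w*93)
    robot.move_linear([c[0],c[1],200],speed=120)
    print("w",robot.current_gripper_width()*93,robot.current_contact_force())
def drop():
    robot.move_linear([484.8,150,200],[np.pi,0,-.13],speed=200)
    robot.move_linear([484.8,150,85],speed=80,f_stop=8); print("w",robot.current_gripper_width()*93,robot.current_tcp_pos())
    robot.move_gripper(.3)
    robot.move_linear([484.8,150,220],speed=120)
E
python3 - <<'E'
from pick import *
T=robot.get_image("top")
c=lambda x,y:((x+.5)/5-.5+290,(y+.5)/5-.5+265)
b=ends(T,c(163,77),c(153,171)); y=ends(T,c(92,126),c(85,218))
pick(*b); drop()
robot.move_ptp([330,-330,260],[np.pi,0,-.06])
T=robot.get_image("top");S=robot.get_image("side");print(robot.current_t())
crop(T,150,195,200,150,4,"t14.png")
E
```

```text
vial [452.5 -68.3   6. ] len 50.8787374872684 yaw -0.13088862654161648
vial [427.6 -30.4   6. ] len 49.34592487027324 yaw -0.09665846674239487
down False [452.68553345 -68.41187496   3.24980831]
w 9.860903144355069
w 10.213784082276057 [ 0.55553041  0.60727327 -0.25592547]
w 9.64968558596938 [485.22283133 150.05333198  85.49358474]
61.5917
```

View pics/t14.png

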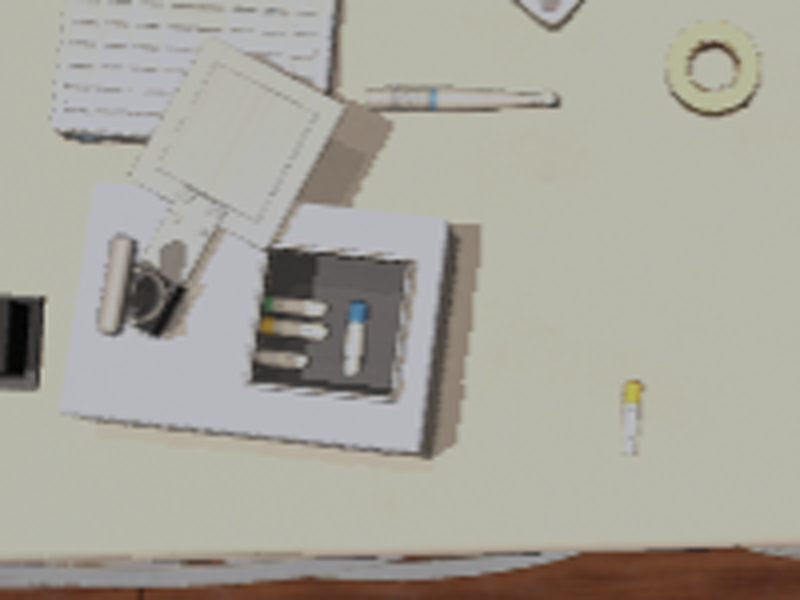

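```bash
python3 - <<'E'
from pick import *
T=robot.get_image("top")
c=lambda x,y:((x+.5)/4-.5+150,(y+.5)/4-.5+195)
y=ends(T,c(633,380),c(628,455))
pick(*y); drop()
robot.move_ptp([330,-330,260],[np.pi,0,-.06])
T=robot.get_image("top");S=robot.get_image("side");print(robot.current_t())
crop(T,0,140,400,200,2,"t15.png");crop(T,360,140,280,200,2.8,"t15b.png");crop(S,200,80,240,180,3,"s15.png")
E
```

```text
vial [427.6 -30.3   6. ] len 50.2515559741652 yaw -0.08724338600164305
down False [427.78540771 -30.35076672   3.2387425 ]
w 9.788175781445878
w 9.52225639491964 [-0.91901107  0.36772115 -0.59391541]
w 9.731800996289161 [485.20727639 150.02314978  85.50042299]
73.9083
```

View pics/t15.png

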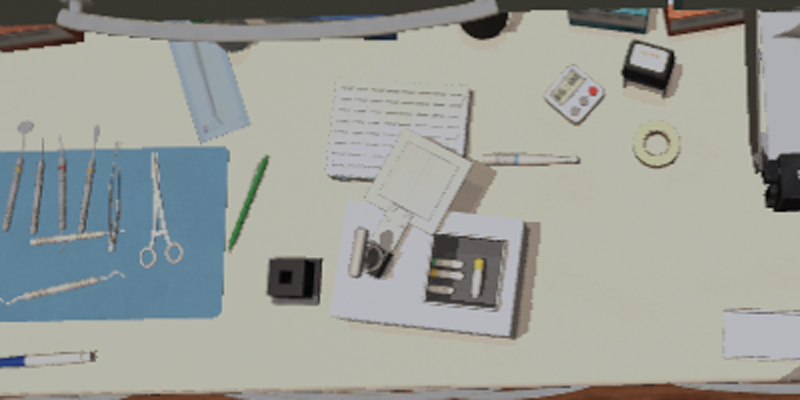

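View pics/t15b.png

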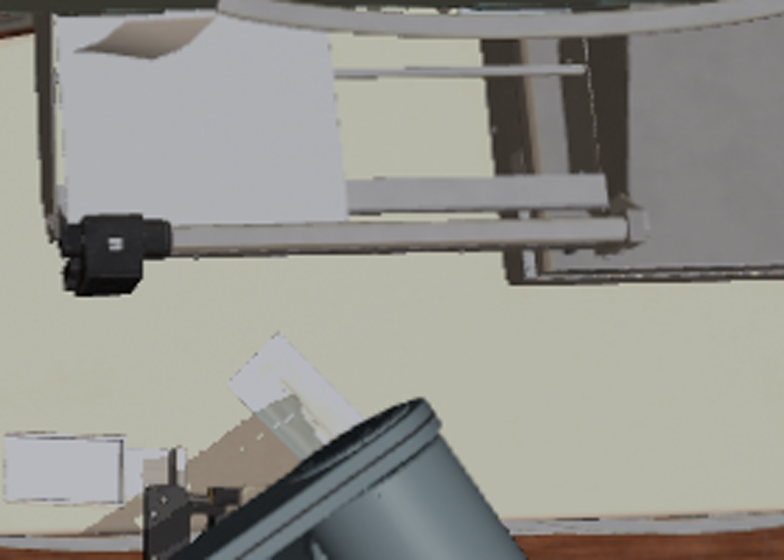

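View pics/s15.png

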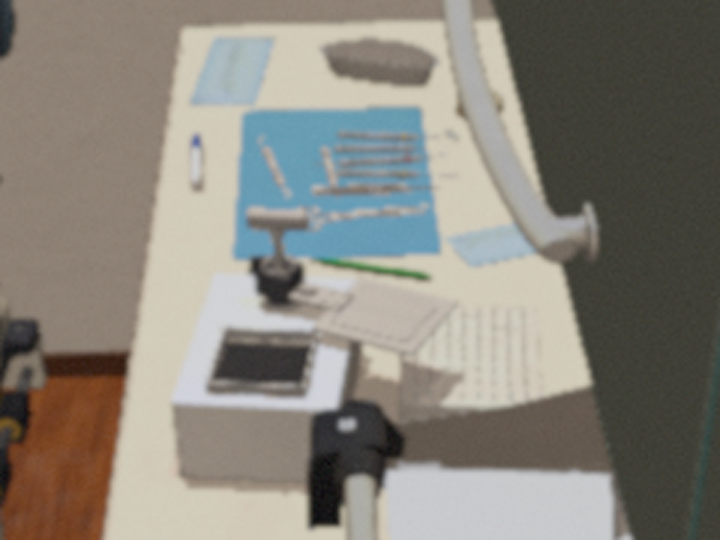

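```bash
python3 - <<'E'
from h import *
T=robot.get_image("top");crop(T,175,240,80,60,10,"t16.png")
E
```

```text
(no output)
```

View pics/t16.png

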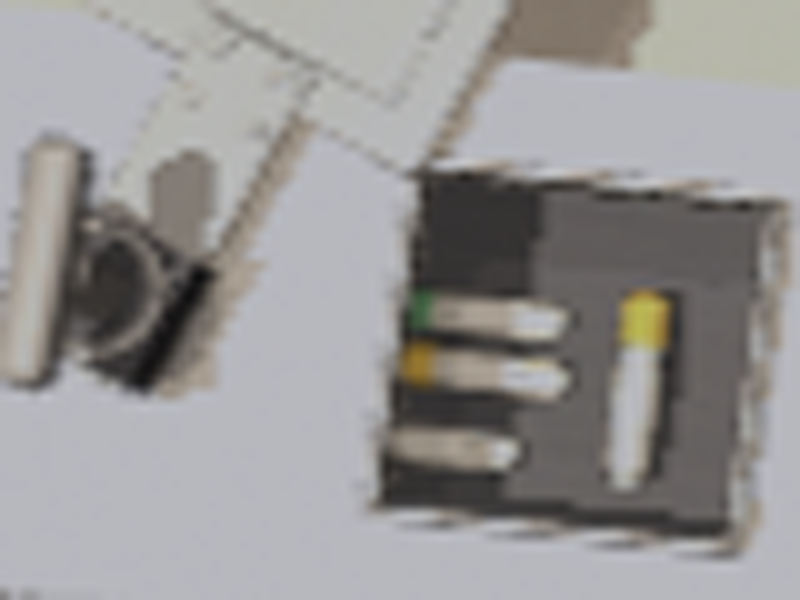

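```bash
python3 - <<'E'
from h import *
T=robot.get_image("top")
c=lambda x,y:((x+.5)/10-.5+175,(y+.5)/10-.5+240)
a=plane(T,*c(54,135),185.5);b=plane(T,*c(22,388),185.5);v=a-b
print(a,b,(a+b)/2,np.linalg.norm(v),"bar dir",np.arctan2(v[1],v[0]))
print("expected bar dir", 3.02-np.pi)
for y in(3.02,3.04): print(robot.inverse_kinematics([500.9,270.2,156.5],[np.pi,0,y]),robot.inverse_kinematics([500.9,270.2,156.5],[np.pi,0,1.1]))
E
```

```text
[530.7733684  268.02215633 185.5       ] [470.59425025 274.29796676 185.5       ] [500.68380933 271.16006155 185.5       ] 60.50547130774982 bar dir -0.10390991332983376
expected bar dir -0.1215926535897931
[ 0.29875669  0.34059154  1.57876944  0.          1.22223167 -1.15044698] [ 2.98756688e-01  3.40591540e-01  1.57876944e+00 -4.44089210e-16
  1.22223167e+00  7.69553015e-01]
[ 0.29875669  0.34059154  1.57876944  0.          1.22223167 -1.17044698] [ 2.98756688e-01  3.40591540e-01  1.57876944e+00 -4.44089210e-16
  1.22223167e+00  7.69553015e-01]
```

```bash
python3 - <<'E'
from h import *
robot.move_gripper(.5)
robot.move_ptp([400,100,270],[np.pi,0,1.5])
robot.move_linear([500.9,270.2,250],[np.pi,0,3.03],speed=150)
h=robot.move_linear([500.9,270.2,156.8],speed=60,f_stop=8);print(h,robot.current_tcp_pos())
robot.move_gripper(0);print(robot.current_gripper_width()*93,robot.current_contact_force(),robot.current_ft_torque())
y=turn(3.03,1.35,[500.9,270.3,156.5],.08,.6)
print(robot.current_t(),robot.current_tcp_pos(),robot.current_contact_force())
y=turn(1.35,1.13,[500.9,270.3,156.5],.02,.3)
robot.sleep(.4)
print(robot.current_t(),robot.current_tcp_pos(),robot.current_contact_force())
T=robot.get_image("top");S=robot.get_image("side");crop(T,120,205,160,120,5,"t17.png");crop(S,210,100,160,120,5,"s17.png")
E
```

```text
False [501.15635274 270.2643022  157.21840054]
13.702194358083432 [-0.20247756 -1.189259    0.99944304] [-0.31434275  0.0664505  -0.10383739]
[-0.04, -0.02, 0.01, 0.0, 0.03, 0.03, 0.02, -0.02, 0.07, 0.08, 0.12, 0.02, 0.04, 0.07, 0.07, 0.05, 0.06, 0.03, 0.07, 0.06, 0.09] 1.35
85.4167 [501.47716272 270.10155275 156.7291008 ] [ 0.53887197 -2.14534414  4.78272182]
[0.09, 0.07, 0.04, 0.13, 0.07, 0.09, 0.08, 0.02, 0.09, 0.12, 0.11, 0.18] 1.13
88.8167 [501.56029923 270.05416179 156.7657441 ] [ 1.35007494 -2.26178657  4.92454933]
```

View pics/t17.png

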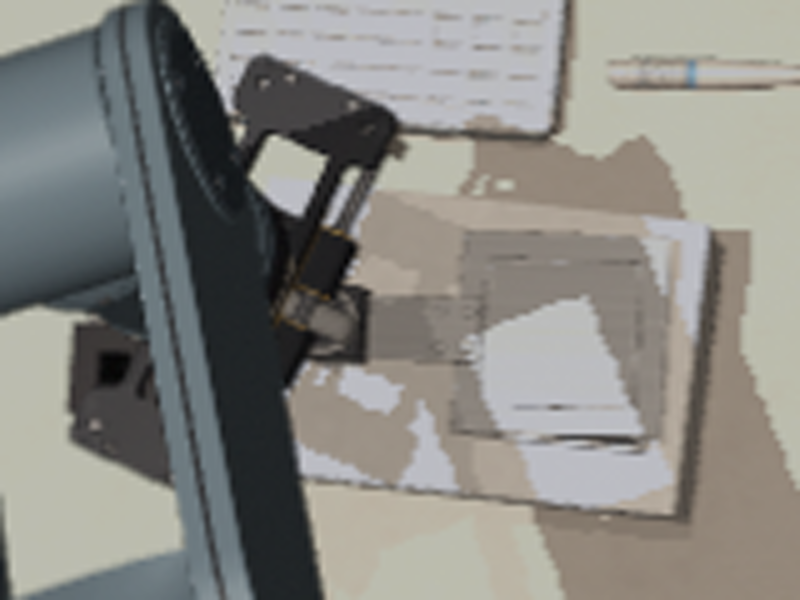

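View pics/s17.png

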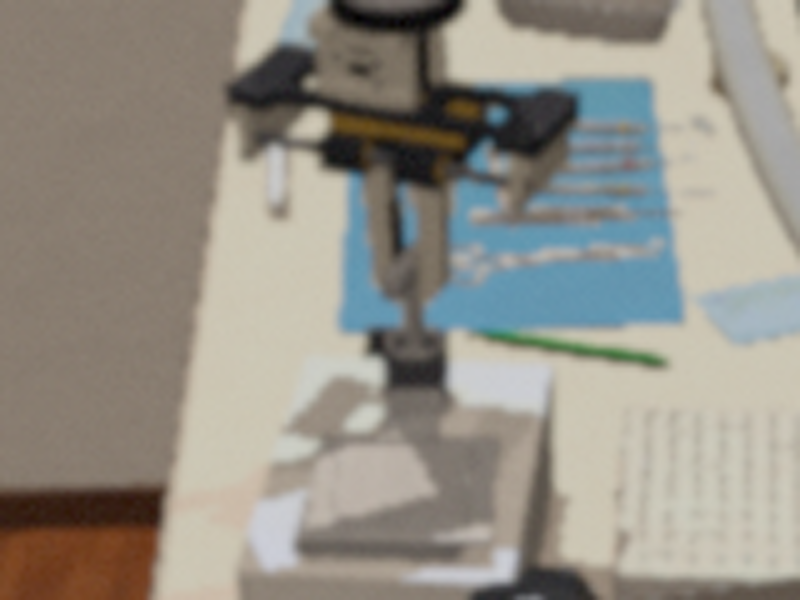

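```bash
python3 - <<'E'
from h import *
y=turn(1.13,0.95,[500.9,270.3,156.5],.02,.33)
robot.sleep(.4)
print(robot.current_t(),robot.current_tcp_pos(),robot.current_contact_force(),robot.current_ft_torque())
T=robot.get_image("top");crop(T,120,205,160,120,5,"t18.png")
E
```

```text
[0.06, 0.07, 0.08, 0.07, 0.22, 0.22, 0.19, 0.27, 0.2] 0.95
91.5667 [501.58805303 270.05003737 156.75024291] [ 2.07185119 -2.77303234  4.55302783] [-0.63733434 -0.29073081  0.1624929 ]
```

View pics/t18.png

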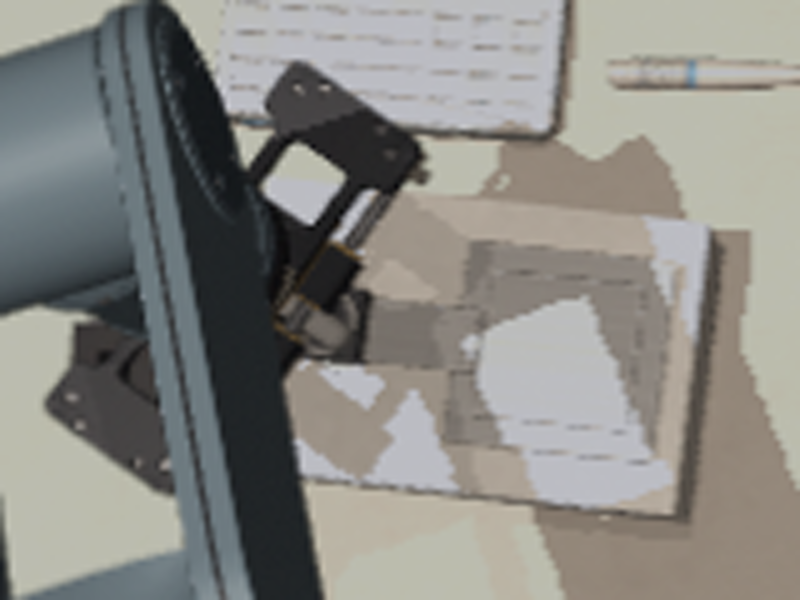

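```bash
python3 - <<'E'
from h import *
y=turn(.95,1.17,[501.3,270.2,156.7],.02,.6)
print(robot.current_tcp_pos(),robot.current_contact_force(),robot.current_ft_torque())
robot.sleep(.2)
f0=robot.current_contact_force()
h=robot.move_linear([501.1,270.2,200],speed=40,f_stop=15)
print(h,robot.current_tcp_pos(),robot.current_contact_force(),robot.current_gripper_width()*93)
h=robot.move_linear([501.1,270.2,240],speed=60)
T=robot.get_image("top");S=robot.get_image("side");crop(T,120,205,160,120,5,"t19.png");crop(S,210,60,160,120,5,"s19.png")
print(robot.current_t())
print((proj(S,[501.1,270.2,240-54.6])-[210,60])*5)
E
```

```text
[0.13, 0.05, 0.07, 0.03, 0.01, -0.07, 0.04, -0.03, 0.05, -0.07, 0.03] 1.17
[501.40369413 270.25333862 156.78148033] [ 3.92538414 -3.14276307  5.51401121] [-0.78117547 -0.73927436  0.02858881]
False [500.85821254 270.15977872 199.72848464] [ 0.02396396  0.0479565  -1.84338912] 13.58744020212964
96.7167
[408.34832666 449.48442527]
```

View pics/t19.png

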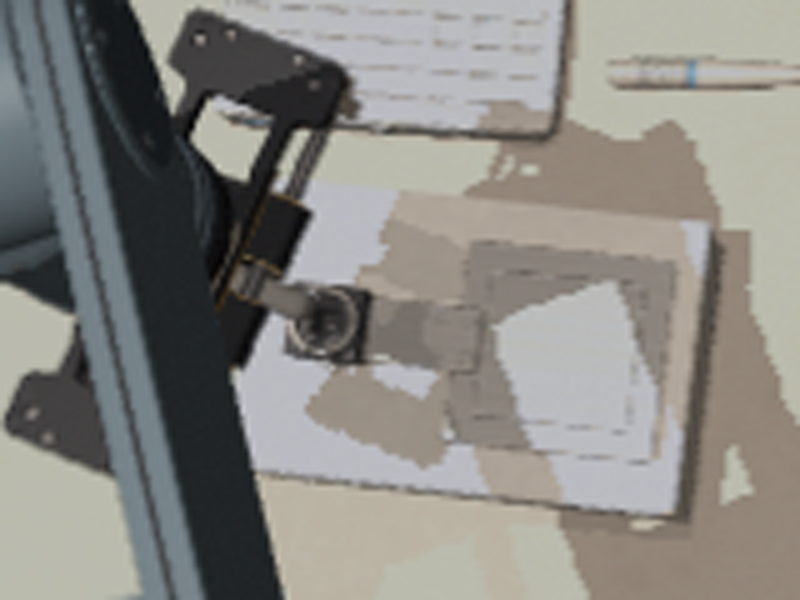

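View pics/s19.png

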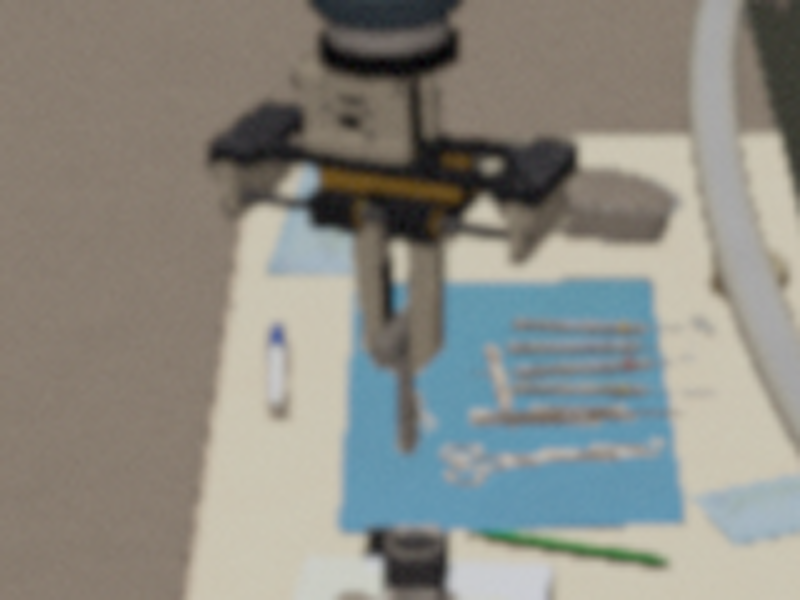

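```bash
python3 - <<'E'
from h import *
o=[np.pi,0,1.571]
robot.move_linear([487.8,400,240],o,speed=80)
robot.move_linear([487.8,400,125],speed=80)
h=robot.move_linear([487.8,400,80],speed=30,f_stop=5)
print(h,robot.current_tcp_pos(),robot.current_contact_force())
if not h:
    h=robot.move_linear([487.8,400,62],speed=20,f_stop=5)
    print(h,robot.current_tcp_pos(),robot.current_contact_force())
T=robot.get_image("top");S=robot.get_image("side");crop(S,210,60,160,120,5,"s20.png")
E
```

```text
False [487.92585594 400.08103118  80.25409609] [-0.22942458  0.10367575 -0.89541953]
True [487.67346502 399.940227    64.3822654 ] [-0.73158901  0.04149227  5.36145677]
```

View pics/s20.png

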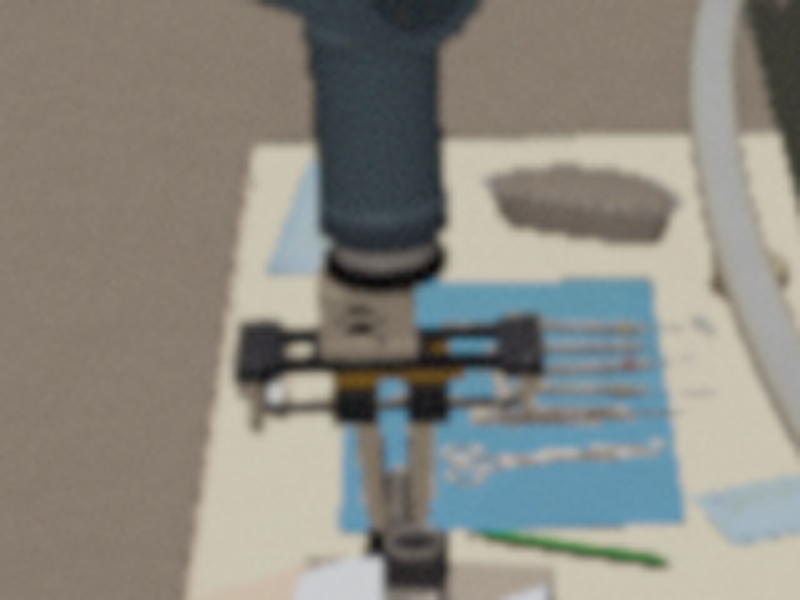

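Key bottomed in the stand (TCP 64.4, same height as at pickup). Release, clear and check.

```bash
python3 - <<'E'
from h import *
robot.move_gripper(.5)
robot.move_linear([487.8,400,220],speed=60)
robot.move_ptp([350,-50,300],[np.pi,0,1.0]); robot.sleep(.5)
T=robot.get_image("top");S=robot.get_image("side");print(robot.current_t(),robot.current_contact_force())
crop(T,120,140,330,200,2.4,"t21.png");crop(T,120,225,160,100,5,"t21b.png");crop(S,210,60,240,320,1.8,"s21.png")
E
```

```text
108.4 [-0.10657732 -0.87127669  0.66258749]
```

View pics/t21.png

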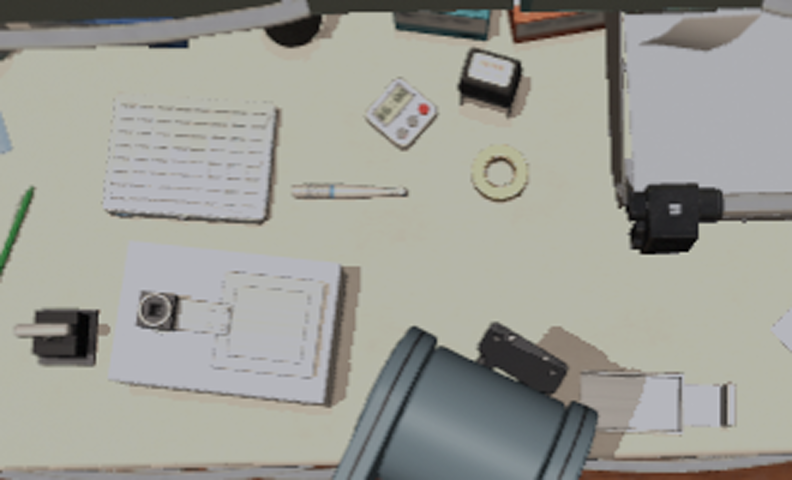

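View pics/t21b.png

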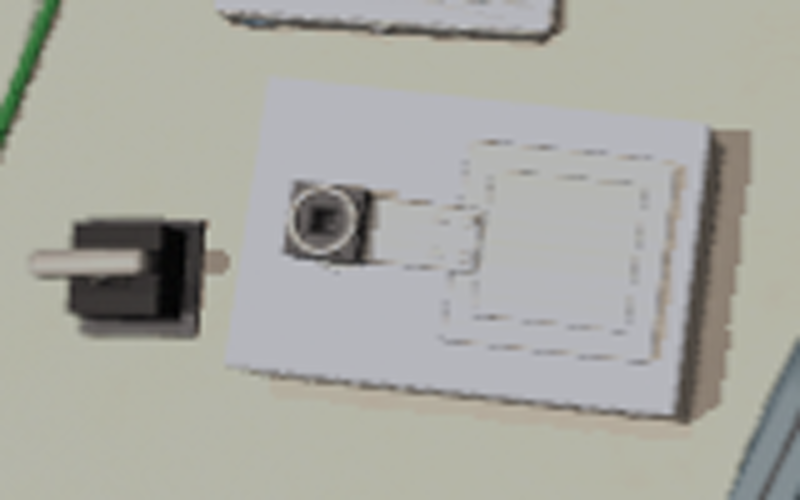

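View pics/s21.png

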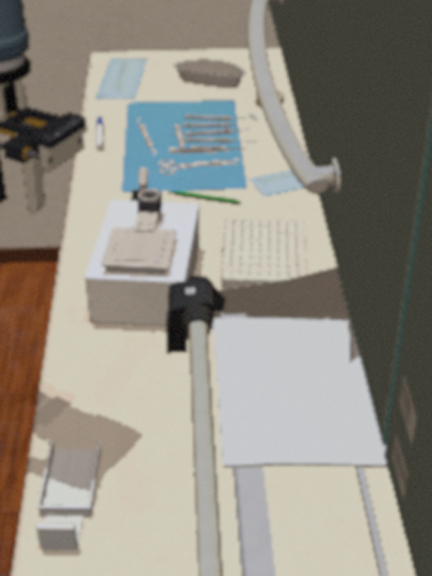

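```bash
python3 -c "
from bench import robot
robot.hand_in(); print(robot.current_t())"
```

```text
the job is handed in; nothing more can be done
the job is handed in; nothing more can be done
```

The job was handed in at about 108 s of the 210 s allowed; the hand-in reports no verdict.

**What I did:**
- I pushed the key to the socket floor and turned the lid open to its stop.
- I tipped the tray over the mouth and set it back flat where it had stood.
- I dropped both stray vials in.
- I turned the lid shut and returned the key to its stand.

**Last checks:**
- **Lid:** in the top picture it lies exactly as it did at the start, shut.
- **Key:** it touched the stand's floor at the same height it was picked up from and stands upright.
- **Tray and bystanders:** the tray is flat and empty. The tape roll, timer and handpiece look unmoved. The sealed pack shows only in part in the later pictures, but nothing went near it.
- **Vials:** the worktop is clear. Before shutting the lid I saw all three tray vials and the yellow stray inside the box.

**Open points:**
- **Blue stray:** I saw it inside the box after its drop, but it was hidden once the yellow one followed. It most likely lies underneath, and I did not check this further.
- **Knock:** the blue stray was knocked a few centimetres aside while the lid was being opened, so I measured it again before picking it up.
- **Lid turning:** at both ends I had to turn the tool 0.2 to 0.25 rad further than calculated. The pictures showed the lid did reach open and shut.

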